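# Secure the analyser's lid and work the rinse pump

## Robot

A 6-joint arm with a two-finger parallel gripper is mounted at the origin on the work surface. World frame = base frame: x ahead of the robot, y to its left, z up, the work surface at z = 0. Lengths are in mm, angles in degrees, forces in N, time in s.
With the tool pointing down it reaches from about 350 to 850 mm from the base axis. Payload 8.1 kg.
Tool frame: the origin (TCP) lies between the finger pads; the fingertips stand 11 mm ahead of it and the grasp point (between the pads) lies 8 mm behind it; z points along the fingers, y is the line along which they close (so a half turn about z gives the same grasp; the last joint's range is limited). The gripper opens to 85 mm and grips with 20 to 120 N. Pads are 22 mm wide; open, the fingers measure 114 mm over their backs; the gripper's body (76 mm by 85 mm) begins 54 mm behind the grasp point. The pads swing forward as they close: fully open they stand 13 mm farther back than shut.
Start: joints at [-72.387, 7.471, 85.268, -0, 87.261, -4.893], TCP at [229.686, -554.301, 202.392] pointing down, gripper open.
Joint ranges: [-169.43, 169.43], [-51.17, 129.36], [1.28, 143.12], [-76.62, 256.62], [0, 156.53], [-152.29, 152.29]. Speed limits (degrees/s): [136.94, 136.94, 159.86, 180, 180, 180].

## Interface

Orientations are given as [roll, pitch, yaw] about the fixed x, y, z axes, in that order (R = Rz(yaw) Ry(pitch) Rx(roll)).
In Python, from bench import r, snapshot, get_calibration gives the robot as it stands.
- The arm moves only by the tool step_arm, never from a script. Its argument "rows" is a list of rows, each a list of 2 entries, a list of its own where there are three numbers: the shift along the tool's x, y, z in mm, then the turn about the tool's z in degrees. In form: [[[tx, ty, tz], yaw], ...]. A call has 1 to 12 rows; each row is the pose to reach, as a shift and turn from the pose commanded when the call began, along the tool's axes at that moment; what a row does not reach only later rows make up. A row lasts 1/10 s, in which the tool goes at most 50 mm and 8.59 degrees, less where a joint would pass 70% of its speed; a pose out of reach is approached as far as the arm can. A call with a gripper value outside its range is refused whole. "fingers" is the opening, from 0 (shut) to 1 (fully open), set as the call begins (left out, the last holds). The fingers move at their own pace and stop on an object; "squeeze" is the grip in N (left out, the last holds). Time passes only in rows, so rows that repeat a pose let the fingers close. It gives the time, the measured TCP pose, the force, the opening and the grip force at its end, in the units of the state.
- r.sense(): the state, without advancing time (a new reading comes with each control period).
- snapshot(name): name is "side" or "top" or "wrist"; returns the picture (400x640x3 uint8, blue, green, red); there is no depth.
- get_calibration(name): a dict with "fovy" (degrees; the focal length in pixels is half the picture's height over the tangent of half this angle, whatever the lens; pixels are square), "cx", "cy" (the principal point, pixels), "eye" and "orientation" of the camera in the world. Camera axes: x right, y up, looking along -z (the intrinsics and any distortion apply to the point x, -y, -z); pixel columns grow to the right and rows downward; lengths in mm; the calibration is good to about 2 mm. A picture is of the moment at which its call begins: read the wrist's pose just before it. get_calibration takes no time and is no camera call; for the wrist camera it gives the pose at the moment of the call.
- r.hand_in(): hands the job in; it is judged then, once.
The state is a dict: "time": time; "joint_pos": joint angles; "qd": joint speeds; "joint_efforts": joint torques, N m; "tool_pos": TCP position; "tcp_rot": TCP orientation; "ft_force": force on the tool from outside, world axes, zero at the start; "wrist_torque": the same for the moment, N m; "finger_gap": finger opening in mm; "grip_force": force on a finger pad.
Only numpy, scipy, OpenCV 4.12 (cv2) and the standard library are available. Lean on these libraries where they do the work, as an engineer would, in place of code of your own. Each camera call takes 0.05 s, during which the arm holds its last target. There are 200 camera calls.

## Task

Get the analyser ready for its rinse: push the lid of its tube well fully shut, then turn the steel latch fully across the shut lid, and only after that press the cap of the rinse bottle right down to its stop and let it come all the way up again. The clamp that holds the bottle is set to a different height each time, so feel for the cap, and never lean on the dock or its pump with more than 40 N. Leave the other things on the table where they stand.

Things in the scene. Friction and masses are not known exactly. Their poses are not given: they have to be found in the camera images.
- analyser: Fixed white table-top analyser, 240 mm deep (x) by 200 wide (y) by 110 high. Origin: centre of its underside; at yaw 0 its front faces the robot (-x), z up. Its top face is 110 mm above the table. On the left of the top is the tube well with the lid; a 22 mm high printer block stands at the right rear and a flat display at the right front.
- lid (a joint): Opening angle of the lid in rad: 0 shut flat over the well, grows as the front edge rises (up to 1.2). Stiff hinge: it stays where it is left and closes by pushing the outer face down (about 2 to 4 N near the front edge).
- lid_hinge (a point): Hinge axis of the flat grey lid (130 mm long from hinge to front edge, 126 wide, 8 thick): middle of the axis, at the lid's mid thickness, at the analyser's (100, 30, 116) mm. Frame moves with the lid: -x from the hinge towards the front edge, y along the axis, z out of the outer face (which lies at z = +4 mm).
- lid_edge (a point): Middle of the lid's front edge, on its outer face, 130 mm from the hinge. Same axes as lid_hinge.
- latch (a joint): Angle of the steel turn latch in rad: 0 it points along the analyser's +y, parallel with the lid's front edge (open); grows clockwise seen from above; 1.57 (its stop) it points to the analyser's +x, across the shut lid. Lower stop -0.6. Stays where it is left; about 2 N at the fin turns it.
- latch_pivot (a point): Pivot of the latch, in front of the lid, at the analyser's (-55, 30, 124) mm, underside of the arm. The flat arm is 18 mm wide, 6 thick, reaches 75 mm from the pivot along the latch's own +y and 15 mm behind it. Its underside is 14 mm above the analyser's top, so it passes 4 mm above the shut lid's outer face. The frame turns with the latch.
- latch_fin (a point): Middle of the top of the latch's upright fin, 60 mm from the pivot along the arm, 36 mm above the arm's underside. The fin is 8 mm thick across the arm, 26 mm long along it, and stands 30 mm above the arm's top face. Push it sideways to turn the latch. Same axes as latch_pivot.
- dock: Fixed rinse dock: white base 190 mm (x) by 120 (y) by 30 high, with a white pump bottle (74 mm diameter) clamped to a steel post (14 mm diameter, 62 mm behind the bottle's axis, top at 195 mm). Origin: centre of the base's underside; z up; front (-x) faces the robot at yaw 0 and has a port 70 mm before the axis, into which a steel outlet pipe runs down from the pump cap.
- bottle_foot (a point): Point on the top of the dock's base (30 mm above the table) on the vertical axis of the bottle and pump cap. The clamp that holds the bottle is set to a different height each time, not reported: the top of the raised cap stands anywhere from 208 to 253 mm above the table and has to be felt for (or seen). Axes as dock.
- pump (a joint): Depression of the sprung white pump cap in m: 0 up, 0.016 down on its stop. The cap is a flat disc 44 mm in diameter, 18 high, on the bottle's axis. The spring pushes back with 3.5 N at the start and 9 N at the stop. The cap cracks if pressed with more than 40 N.
- roll: Bystander: loose white paper roll standing on end between the machines, 56 mm diameter, 57 high. Origin: centre of underside.
- spare: Bystander: loose spare white bottle with a plain screw cap (no pump), 68 mm diameter, 150 high. Origin: centre of underside.
- timer: Bystander: loose white bench timer, 70 by 75 by 22 mm high. Origin: centre of underside.
- rack: Bystander: loose grey tube rack, 210 by 70 mm, about 102 high with tubes. Origin: centre of underside, x along it.
- adapter: Bystander: loose black power unit, 160 by 90 by 50 mm high. Origin: centre of underside, x along it.

How it is judged (in metres and radians):
On the way, in this order (a step that is already met when the one before it is completed fails the run):
1. the lid is pushed shut (value of joint lid below 0.05 rad), for 0.2 s.
2. the latch is turned across the shut lid (value of joint lid below 0.05 rad and value of joint latch above 1.4 rad), for 0.2 s.
3. the pump cap is pressed down to its stop (value of joint pump above 0.014 m), for 0.2 s.
4. the pump cap has come up again (value of joint pump below 0.002 m), for 0.2 s.
At the end, for the whole second after the job is handed in: The lid is shut (under 0.05 rad), the latch lies across it (beyond 1.4 rad), the pump cap has been fully pressed (beyond 14 mm) and is up again (under 2 mm) (all of step 2 and value of joint pump below 0.002 m); the robot touches nothing.
It fails at once if the latch is swung across while the lid is not shut (value of joint latch above 0.6 rad and value of joint lid above 0.12 rad).
It fails at once if the pump is worked before the latch is across (value of joint pump above 0.006 m and value of joint latch below 1.3 rad).
It fails at once if the dock or its pump is pushed with more than 40 N (contact force between any of the fingers, the arm and dock above 40 N).
It fails at once if a bystander is shifted by more than 20 mm or tipped over (distance of any of roll, spare, timer, rack, adapter from where it was at the start of the episode above 0.02 m or angle between any of roll, spare, timer, rack, adapter's own z axis and vertical above 0.5 rad).
It also fails if it takes over 64 s, if anything falls off the work surface, if the arm or the gripper's body presses on something with over 40 N, if the wrist force passes 120 N, or if a joint passes its speed limit or range.

## Working session

There is one attempt and no reset: what is moved stays moved. The work goes in short steps, Python scripts to look and compute and a tool call to move; the robot and the scene stay as the last step left them, time stands still between calls to the robot, and variables do not carry over. Pictures are saved under pics/ and viewed, at most 10 in all, crops included, and the job is handed in when it is done.

Besides the shell and the picture viewer there is one more tool, called after ">>>" in YAML: its name, and indented under it one key for each argument. step_arm: Moves the arm, as the interface text tells. Its arguments: {"type":"object","properties":{"rows":{"type":"array"},"fingers":{"type":"number"},"squeeze":{"type":"number"}},"required":["rows"]}

```bash
mkdir -p pics && python3 - <<'E'
from bench import r,snapshot,get_calibration
import cv2
for n in("top","side"):
    cv2.imwrite(f"pics/{n}0.png",snapshot(n)); print(n,get_calibration(n))
s=r.sense(); print(s['time'],s['tool_pos'],s['tcp_rot'],s['ft_force'])
print(get_calibration("wrist"))
E
```

```text
top {'fovy': 52.725951240726964, 'cx': 314.36195217592285, 'cy': 203.18312107352065, 'eye': array([ 414.73594515,  -16.91710596, 1249.44797695]), 'orientation': array([  7.01091076,   0.23945204, -90.78004435])}
side {'fovy': 53.18315733646964, 'cx': 322.3196721639796, 'cy': 203.61771639420567, 'eye': array([ 423.96349619,  798.53247045, 1078.37396858]), 'orientation': array([ 4.12726742e+01,  2.98056727e-03, -1.71690112e+02])}
0.1 [ 229.4932024  -553.7947363   201.46105767] [-1.79905243e+02 -6.86116454e-03  2.25040582e+01] [ 0.22704724 -0.24080549 -0.65263791]
{'fovy': 70.77892733666476, 'cx': 315.00845183244843, 'cy': 201.66579290179288, 'eye': array([ 294.0228909 , -528.11841563,  372.69338364]), 'orientation': array([-1.59263933e+01,  3.89089604e-02, -6.74962905e+01])}
```

View pics/top0.png

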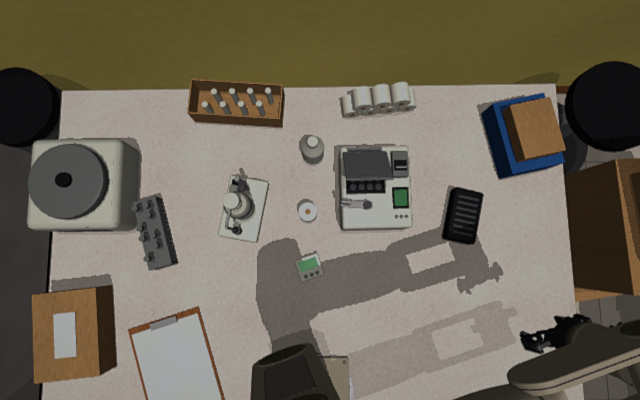

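View pics/side0.png

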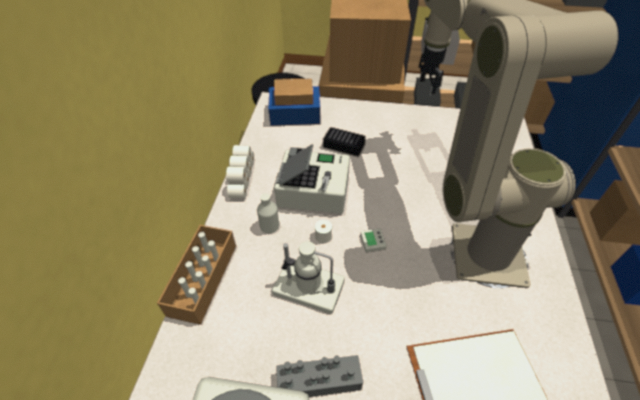

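The top view shows the dock at about (243,208), the analyser at about (375,188) with its lid open, the roll at (308,211) and the spare bottle at (312,148). I'll enlarge that area.

```bash
python3 - <<'E'
import cv2
a=cv2.imread("pics/top0.png")[130:260,210:420]; b=cv2.imread("pics/side0.png")[130:320,250:370]
cv2.imwrite("pics/c1.png",cv2.resize(a,None,fx=3.8,fy=3.8,interpolation=2))
print(a.shape)
cv2.imwrite("pics/c2.png",cv2.resize(b,None,fx=3,fy=3,interpolation=2))
E
python3 - <<'E'
from bench import get_calibration
print(get_calibration("top").keys(),get_calibration("wrist").keys())
E
```

```text
(130, 210, 3)
dict_keys(['fovy', 'cx', 'cy', 'eye', 'orientation']) dict_keys(['fovy', 'cx', 'cy', 'eye', 'orientation'])
```

View pics/c1.png

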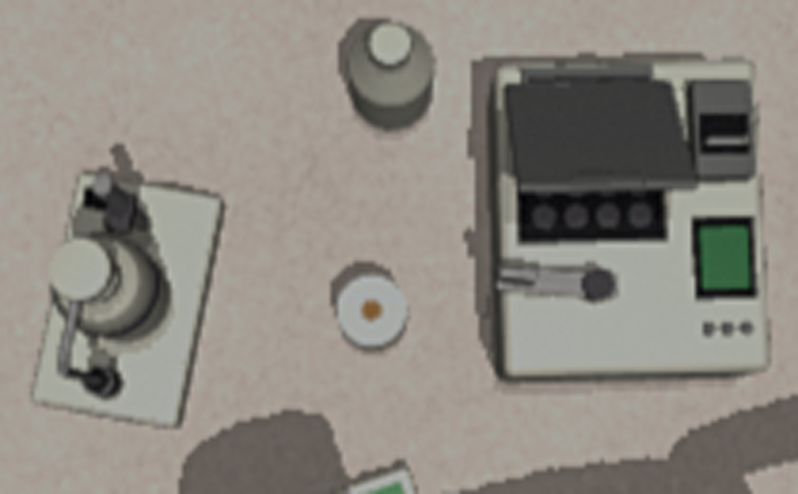

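View pics/c2.png

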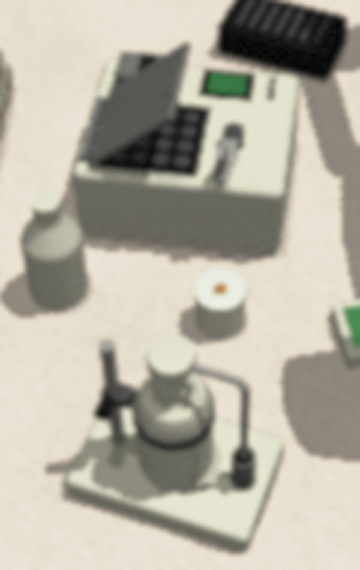

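```bash
cat > h.py <<'E'
import numpy as np
from scipy.spatial.transform import Rotation as R
from scipy.optimize import least_squares
def ray(c,u,v):
    f=200/np.tan(np.radians(c['fovy']/2))
    return np.array(c['eye']),R.from_euler('xyz',c['orientation'],degrees=True).apply([(u-c['cx'])/f,-(v-c['cy'])/f,-1])
def atz(c,u,v,z):
    e,d=ray(c,u,v); return e+d*(z-e[2])/d[2]
def tri(*rays):
    A=0;b=0
    for e,d in rays:
        d=d/np.linalg.norm(d);P=np.eye(3)-np.outer(d,d);A=A+P;b=b+P@e
    p=np.linalg.solve(A,b); return p,[round(float(np.linalg.norm(np.cross(p-e,d/np.linalg.norm(d)))),1) for e,d in rays]
E
python3 - <<'E'
from bench import get_calibration
from h import *
np.set_printoptions(precision=1,suppress=True)
T=get_calibration("top");S=get_calibration("side")
c=lambda u,v:(210+u/3.8,130+v/3.8); s=lambda u,v:(250+u/3,130+v/3)
for n,u,v,z in [("aFL",505,378,110),("aFR",768,368,110),("aRR",752,65,110),("aRL",500,65,110),("piv",598,284,132),("fin",518,275,145),("d1 RL",82,172,30),("d2 RR",223,200,30),("d3 FR",180,427,30),("d4 FL",33,402,30),("roll",371,312,57),("spare",389,43,150),("timer",380,490,22),("lid front L",515,187,200),("lid front R",695,187,200)]:
    print(n,atz(T,*c(u,v),z))
print("cap",tri(ray(T,*c(82,268)),ray(S,*s(173,358))))
print("roll",tri(ray(T,*c(371,312)),ray(S,*s(220,290))))
print("lidedge corner right",tri(ray(T,*c(695,187)),ray(S,*s(187,45))))
print("post",tri(ray(T,*c(102,182)),ray(S,*s(107,345))))
print("piv",tri(ray(T,*c(598,284)),ray(S,*s(234,132))))
E
```

```text
aFL [479.1 -93.5 110. ]
aFR [ 483.8 -288.9  110. ]
aRR [ 714.4 -286.7  110. ]
aRL [717.3 -95.  110. ]
piv [ 545.8 -161.8  132. ]
fin [ 551.6 -102.3  145. ]
d1 RL [654.8 239.4  30. ]
d2 RR [630.2 125.3  30. ]
d3 FR [448.3 159.3  30. ]
d4 FL [469.7 276.2  30. ]
roll [535.    6.4  57. ]
spare [724.5 -11.  150. ]
timer [396.6   1.6  22. ]
lid front L [606.4 -97.4 200. ]
lid front R [ 604.6 -222.2  200. ]
cap (array([552. , 202.4, 201.8]), [1.7, 1.7])
roll (array([535.9,   6.5,  53.3]), [0.5, 0.5])
lidedge corner right (array([ 606.3, -223. ,  196. ]), [1.0, 1.0])
post (array([614.1, 191. , 192.9]), [1.3, 1.3])
piv (array([ 545.6, -162.4,  127.3]), [0.7, 0.7])
```

The measurements give:
- **Analyser:** centre about (600,-192), yaw about 0.
- **Lid:** front edge about (606,-160,197).
- **Latch pivot:** (546,-162).
- **Pump cap:** axis about (552,202), top about 205–215 high.

Next I move over the lid with the fingers shut and yaw 0.

>>> step_arm:
  rows:
    - [[0, 0, -50], 8]
    - [[0, 0, -98], 16]
    - [[50, -20, -98], 22.5]
    - [[525, -209, -98], 22.5]
    - [[525, -209, -98], 22.5]
    - [[525, -209, -98], 22.5]
    - [[525, -209, -98], 22.5]
    - [[525, -209, -98], 22.5]
    - [[525, -209, -98], 22.5]
    - [[525, -209, -98], 22.5]
    - [[525, -209, -98], 22.5]
    - [[525, -209, -98], 22.5]
  fingers: 0
  squeeze: 20

```text
time: 1.3
tool_pos: [589.1, -203.8, 299.9]
tcp_rot: [-180.0, 0.0, 0.0]
ft_force: [0.5, -0.7, 0.2]
finger_gap: -0.0
grip_force: 0.0
```

>>> step_arm:
  rows:
    - [[20, -20, 0], 0]
    - [[20, -20, 0], 0]
    - [[20, -20, 0], 0]

```text
time: 1.6
tool_pos: [608.0, -185.1, 299.5]
tcp_rot: [-180.0, 0.1, 0.1]
ft_force: [-0.2, -0.7, -0.8]
finger_gap: -0.3
grip_force: 0.0
```

```bash
python3 - <<'E'
from bench import r,snapshot,get_calibration
import cv2
c=get_calibration("wrist");print(c, r.sense()['tool_pos'])
cv2.imwrite("pics/w1.png",snapshot("wrist"))
E
```

```text
{'fovy': 70.77892733666476, 'cx': 315.00845183244843, 'cy': 201.66579290179288, 'eye': array([ 678.02436473, -185.8413564 ,  470.63139476]), 'orientation': array([-1.60095310e+01, -1.04985793e-02, -8.99071302e+01])} [ 607.98223365 -185.06060038  299.4799795 ]
```

View pics/w1.png

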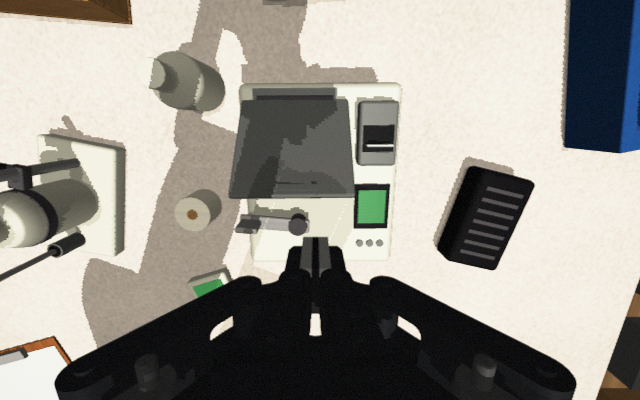

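The wrist view shows the lid from (230,197) to (353,197) along its front edge, with the latch pivot at (298,224) and the fin at (245,224). This agrees with my estimates. Next I go down onto the lid.

>>> step_arm:
  rows:
    - [[32, -23, 0], 0]
    - [[32, -23, 40], 0]
    - [[32, -23, 75], 0]
    - [[30, -23, 90], 0]
    - [[25, -23, 105], 0]
    - [[20, -23, 118], 0]
    - [[15, -23, 130], 0]
    - [[10, -23, 142], 0]
    - [[5, -23, 154], 0]
    - [[0, -23, 156], 0]

```text
time: 2.65
tool_pos: [607.0, -162.9, 143.1]
tcp_rot: [-180.0, 0.1, -0.0]
ft_force: [2.2, 0.5, 1.0]
finger_gap: -0.1
grip_force: 0.8
```

>>> step_arm:
  rows:
    - [[-4, 0, 5], 0]
    - [[-6, 0, 9], 0]
    - [[-8, 0, 12], 0]
    - [[-8, 0, 13], 0]
    - [[-8, 0, 13], 0]

```text
time: 3.15
tool_pos: [599.8, -162.5, 131.2]
tcp_rot: [-180.0, 0.0, 0.0]
ft_force: [0.2, -0.1, 0.0]
finger_gap: -0.1
grip_force: 0.0
```

>>> step_arm:
  rows:
    - [[0, 0, 1.5], 0]
    - [[0, 0, 3], 0]
    - [[0, 0, 4], 0]
    - [[0, 0, 4], 0]

```text
time: 3.55
tool_pos: [599.9, -162.6, 127.1]
tcp_rot: [-180.0, 0.0, 0.0]
ft_force: [-0.1, 0.1, -0.6]
finger_gap: 0.1
grip_force: 0.3
```

```bash
python3 - <<'E'
from bench import r,snapshot,get_calibration
import cv2
cv2.imwrite("pics/w2.png",snapshot("wrist"))
a=snapshot("side")[130:320,250:370]
cv2.imwrite("pics/c3.png",cv2.resize(a,None,fx=3,fy=3,interpolation=2))
E
```

```text
(no output)
```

View pics/w2.png

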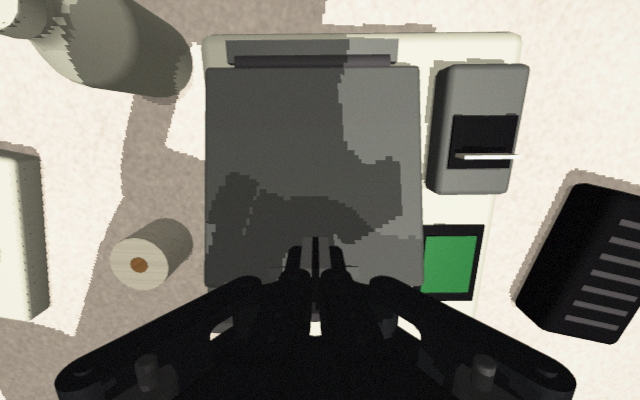

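The lid looks almost shut: its front edge is at about row 285, as wide there as at the rear. I keep going down until there is a firm contact force.

>>> step_arm:
  rows:
    - [[0, 0, 2], 0]
    - [[0, 0, 3], 0]
    - [[0, 0, 4], 0]
    - [[0, 0, 4], 0]

```text
time: 4.05
tool_pos: [600.0, -162.6, 123.2]
tcp_rot: [-180.0, 0.0, 0.0]
ft_force: [-0.7, -0.2, 0.1]
finger_gap: 0.3
grip_force: 0.3
```

View pics/c3.png

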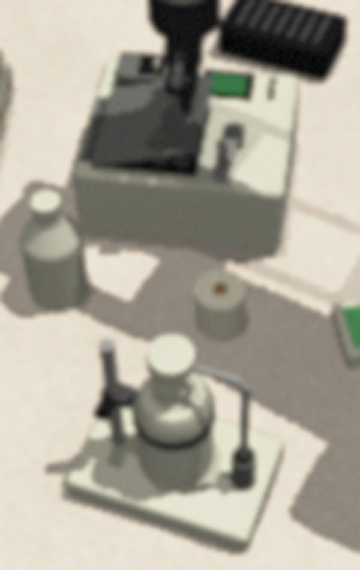

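The lid may still be about 0.2 rad open and the force is near zero, so I keep pushing down gently.

>>> step_arm:
  rows:
    - [[0, 0, 2], 0]
    - [[0, 0, 4], 0]
    - [[0, 0, 6], 0]

```text
time: 4.35
tool_pos: [600.0, -162.7, 117.2]
tcp_rot: [180.0, 0.0, 0.0]
ft_force: [-0.6, 0.4, 1.2]
finger_gap: 0.2
grip_force: 0.8
```

>>> step_arm:
  rows:
    - [[0, 0, 2], 0]
    - [[0, 0, 4], 0]
    - [[0, 0, 6], 0]

```text
time: 4.65
tool_pos: [600.0, -162.6, 111.2]
tcp_rot: [-180.0, 0.0, 0.0]
ft_force: [-1.8, 0.2, 1.9]
finger_gap: 0.1
grip_force: 0.8
```

```bash
python3 - <<'E'
from bench import r,snapshot,get_calibration
import cv2
c=get_calibration("wrist");print(c['eye'], r.sense()['tool_pos'],r.sense()['ft_force'])
w=snapshot("wrist"); cv2.imwrite("pics/w3f.png",w)
a=cv2.imread("pics/side0.png")[130:215,265:365]
b=snapshot("side")[130:215,265:365]
z=lambda i,s:cv2.resize(i,(int(s*i.shape[1]),int(s*i.shape[0])),interpolation=2)
import numpy as np
t=snapshot("top")[140:235,330:420]
w2=z(w[:340,150:470],1.25)
cv2.imwrite("pics/w3.png",np.hstack([w2,np.vstack([z(b,3),z(t,3)[:170+0]])[:w2.shape[0],:270] if 0 else np.pad(z(b,3.5),((0,w2.shape[0]-297),(0,0),(0,0)))]))
E
```

```text
[ 669.76320309 -163.47262096  282.38956734] [ 599.99674544 -162.60543222  111.16250949] [-1.7691748   0.22459094  1.90339335]
```

View pics/w3.png

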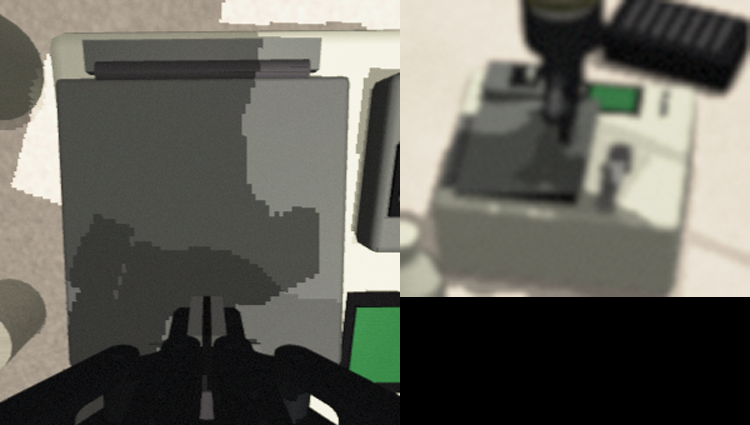

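The wrist view still shows the lid about 0.18 rad open (front edge near row 292) and closing as I press. So the shut fingertips sit roughly 25 mm above where I assumed. I carry on to a firm stop.

>>> step_arm:
  rows:
    - [[0, 0, 2], 0]
    - [[0, 0, 4], 0]
    - [[0, 0, 6], 0]
    - [[0, 0, 8], 0]
    - [[0, 0, 10], 0]

```text
time: 5.3
tool_pos: [600.0, -162.6, 101.2]
tcp_rot: [180.0, 0.0, 0.0]
ft_force: [-1.0, -0.4, 1.4]
finger_gap: 0.3
grip_force: 0.8
```

>>> step_arm:
  rows:
    - [[0, 0, 1.5], 0]
    - [[0, 0, 3], 0]

```text
time: 5.5
tool_pos: [600.0, -162.6, 98.2]
tcp_rot: [-180.0, 0.0, 0.0]
ft_force: [-2.0, -0.4, 1.7]
finger_gap: -0.1
grip_force: 0.8
```

>>> step_arm:
  rows:
    - [[0, 0, 1.5], 0]
    - [[0, 0, 3], 0]

```text
time: 5.7
tool_pos: [600.0, -162.6, 95.3]
tcp_rot: [-180.0, 0.0, 0.0]
ft_force: [-1.4, 0.3, 2.1]
finger_gap: -0.2
grip_force: 0.8
```

>>> step_arm:
  rows:
    - [[0, 0, 1.5], 0]
    - [[0, 0, 3], 0]

```text
time: 5.9
tool_pos: [600.0, -162.6, 92.3]
tcp_rot: [-180.0, 0.0, 0.0]
ft_force: [-1.1, 0.9, 1.0]
finger_gap: 0.4
grip_force: 0.8
```

>>> step_arm:
  rows:
    - [[0, 0, 1.5], 0]
    - [[0, 0, 3], 0]

```text
time: 6.1
tool_pos: [600.1, -162.7, 91.0]
tcp_rot: [180.0, -0.0, 0.0]
ft_force: [-11.8, 3.1, 20.5]
finger_gap: -0.4
grip_force: 10.6
```

Firm stop at TCP z of about 91 (20 N). I lift and check the lid.

>>> step_arm:
  rows:
    - [[0, 0, -10], 0]
    - [[0, 0, -40], 0]
    - [[-20, -20, -80], 0]
    - [[-40, -20, -80], 0]
    - [[-40, -20, -80], 0]

```text
time: 6.6
tool_pos: [559.9, -142.6, 171.2]
tcp_rot: [179.9, -0.1, 0.0]
ft_force: [0.3, -0.3, -0.1]
finger_gap: 0.1
grip_force: 0.0
```

```bash
python3 - <<'E'
from bench import r,snapshot,get_calibration
import cv2,numpy as np
c=get_calibration("wrist");print(c['eye'], r.sense()['tool_pos'],r.sense()['ft_force'])
w=snapshot("wrist"); s=snapshot("side")
cv2.imwrite("pics/w4.png",w);cv2.imwrite("pics/s4.png",s)
z=cv2.resize(s[130:220,265:365],None,fx=3.9,fy=3.9,interpolation=2)[:,:390]
b=cv2.resize(w[:,130:470],None,fx=1.2,fy=1.2,interpolation=2)
o=np.zeros((480,798,3),np.uint8);o[:,:408]=b;o[:351,408:]=z
cv2.imwrite("pics/w4c.png",o)
E
```

```text
[ 629.23610578 -143.26527525  342.71055619] [ 559.92964033 -142.5895535   171.23767294] [ 0.31482746 -0.25910811 -0.06964364]
```

View pics/w4c.png

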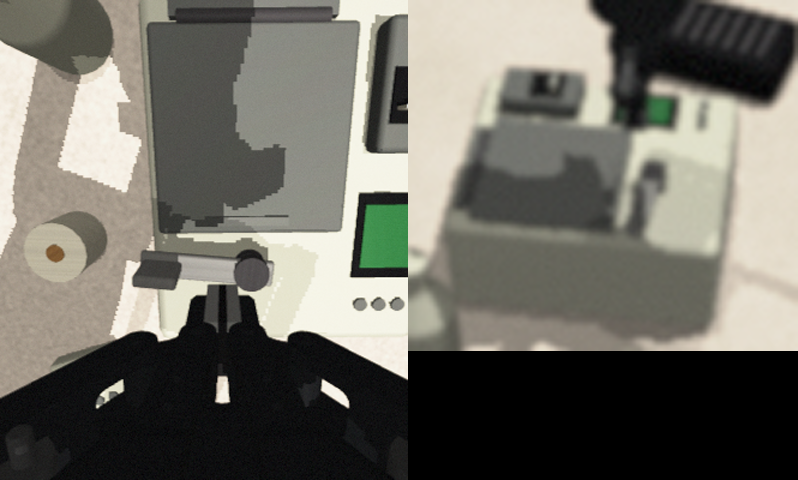

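The lid lies flat and shut: side view shows the well fully covered and wrist view has its front edge at row 193, which works out to z of about 120. The latch is still open, with its pivot at (340,223) and fin at (262,230). Shut fingertips are at TCP z + 28. Next I go in front of the fin.

>>> step_arm:
  rows:
    - [[-50, -40, 0], 0]
    - [[-50, -40, 0], 0]
    - [[-50, -40, 40], 0]
    - [[-50, -40, 61], 0]
    - [[-50, -40, 61], 0]

```text
time: 7.2
tool_pos: [507.0, -101.6, 103.4]
tcp_rot: [-179.8, 0.5, -0.0]
ft_force: [0.4, 1.0, -0.5]
finger_gap: 0.2
grip_force: 0.0
```

>>> step_arm:
  rows:
    - [[8, 0, 0], 0]
    - [[16, 0, 0], 0]
    - [[22, 0, 0], 0]
    - [[26, 0, 0], 0]
    - [[30, -1, 0], 0]

```text
time: 7.7
tool_pos: [540.6, -102.0, 109.0]
tcp_rot: [180.0, -0.0, -0.0]
ft_force: [-2.8, -0.6, 0.4]
finger_gap: -0.0
grip_force: 1.2
```

Contact with the fin, about 3 N. I swing it along the arc.

>>> step_arm:
  rows:
    - [[9, -1, 0], 0]
    - [[18, -1, 0], 0]
    - [[26, 1, 0], 0]
    - [[33, 4, 0], 0]
    - [[40, 7, 0], 0]
    - [[47, 12, 0], 0]
    - [[53, 17, 0], 0]
    - [[58, 24, 0], 0]
    - [[63, 32, 0], 0]
    - [[66, 40, 0], 0]
    - [[66, 40, 0], 0]

```text
time: 8.8
tool_pos: [606.7, -143.2, 108.6]
tcp_rot: [180.0, -0.1, -0.1]
ft_force: [0.1, 0.6, -0.2]
finger_gap: 0.1
grip_force: 0.0
```

>>> step_arm:
  rows:
    - [[0, 2, 0], 0]
    - [[0, 4, 0], 0]
    - [[0, 4, 0], 0]

```text
time: 9.1
tool_pos: [606.5, -144.0, 108.6]
tcp_rot: [-179.9, -0.1, 0.1]
ft_force: [2.1, 7.9, 1.6]
finger_gap: 0.2
grip_force: 3.6
```

8 N at the stop, just where full travel was expected. I back off, rise and travel above the pump.

>>> step_arm:
  rows:
    - [[0, -12, 0], 0]
    - [[0, -12, -50], 0]
    - [[0, -12, -100], 0]
    - [[0, -12, -150], 0]
    - [[-4, -60, -162], 0]
    - [[-54, -348, -162], 0]
    - [[-54, -348, -162], 0]
    - [[-54, -348, -162], 0]
    - [[-54, -348, -162], 0]
    - [[-54, -348, -162], 0]
    - [[-54, -348, -162], 0]
    - [[-54, -348, -162], 0]

```text
time: 10.3
tool_pos: [550.2, 207.8, 270.6]
tcp_rot: [-179.9, -0.0, 0.3]
ft_force: [-0.1, -0.1, -0.6]
finger_gap: 0.0
grip_force: 0.0
```

>>> step_arm:
  rows:
    - [[0, 0, 0], 0]
    - [[0, 0, 0], 0]

```text
time: 10.5
tool_pos: [552.1, 201.6, 270.5]
tcp_rot: [180.0, -0.0, -0.0]
ft_force: [-0.1, 0.3, 0.5]
finger_gap: 0.0
grip_force: 0.0
```

```bash
python3 - <<'E'
from bench import r,snapshot,get_calibration
import cv2,numpy as np
print(get_calibration("wrist")['eye'], r.sense()['tool_pos'],r.sense()['ft_force'])
w=snapshot("wrist"); s=snapshot("side"); t=snapshot("top")
for n,i in zip("wst",(w,s,t)): cv2.imwrite(f"pics/{n}5.png",i)
z=lambda i,f:cv2.resize(i,None,fx=f,fy=f,interpolation=2)
o=np.zeros((600,800,3),np.uint8)
o[:320,:512]=z(w,.8); 
a=z(s[130:230,265:365],2.8);o[:280,514:794]=a
a=z(t[135:240,330:420],2.6);o[322:322+a.shape[0],:a.shape[1]]=a
a=z(s[230:320,265:355],3);o[322:592,250:520]=a
a=z(t[160:250,210:300],3);o[322:592,525:795]=a
cv2.imwrite("pics/m5.png",o)
E
```

```text
[621.8167488  200.81354508 441.73990143] [552.12241351 201.5858696  270.45487249] [-0.08666369  0.33262771  0.45069853]
```

View pics/m5.png

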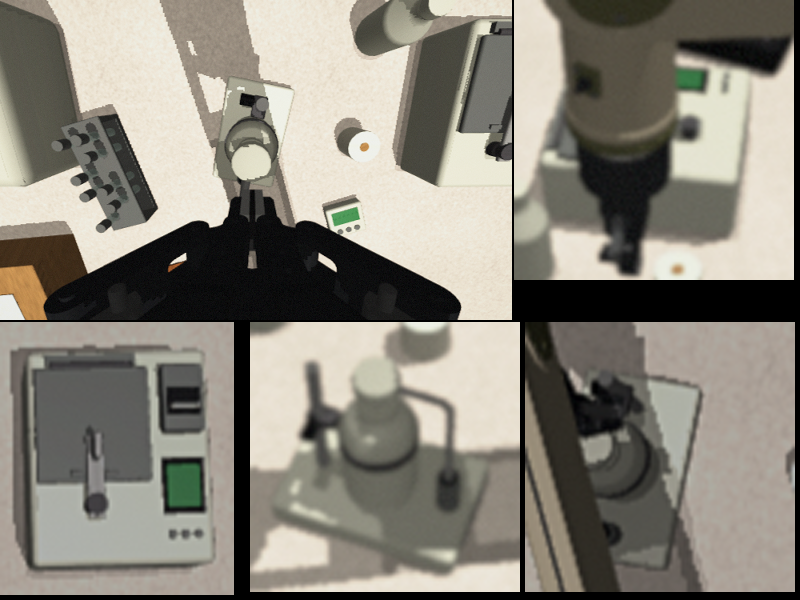

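In the top crop the latch lies across the shut lid. In the wrist view the cap is at about (314,203), which puts it at (554,202) with its top near 208 mm. I lower onto it in steps.

>>> step_arm:
  rows:
    - [[2, 0, 20], 0]
    - [[2, 0, 40], 0]
    - [[2, 0, 50], 0]

```text
time: 10.95
tool_pos: [553.5, 201.0, 218.4]
tcp_rot: [180.0, 0.1, -0.1]
ft_force: [-0.6, 0.8, 0.0]
finger_gap: -0.3
grip_force: 0.0
```

>>> step_arm:
  rows:
    - [[0, 0, 5], 0]
    - [[0, 0, 10], 0]
    - [[0, 0, 10], 0]

```text
time: 11.25
tool_pos: [554.1, 202.2, 210.4]
tcp_rot: [-180.0, -0.0, -0.0]
ft_force: [0.4, -1.2, 0.4]
finger_gap: 0.3
grip_force: 0.0
```

>>> step_arm:
  rows:
    - [[0, 0, 5], 0]
    - [[0, 0, 10], 0]
    - [[0, 0, 10], 0]

```text
time: 11.55
tool_pos: [553.6, 202.3, 199.6]
tcp_rot: [180.0, 0.1, 0.0]
ft_force: [0.2, 1.0, 0.6]
finger_gap: 0.5
grip_force: 0.0
```

>>> step_arm:
  rows:
    - [[0, 0, 5], 0]
    - [[0, 0, 10], 0]
    - [[0, 0, 10], 0]

```text
time: 11.85
tool_pos: [553.4, 202.2, 189.2]
tcp_rot: [180.0, 0.1, 0.0]
ft_force: [-0.1, 0.5, 0.2]
finger_gap: 0.1
grip_force: 0.0
```

>>> step_arm:
  rows:
    - [[0, 0, 3], 0]
    - [[0, 0, 6], 0]
    - [[0, 0, 6], 0]

```text
time: 12.15
tool_pos: [553.7, 202.3, 183.8]
tcp_rot: [180.0, 0.0, 0.0]
ft_force: [0.8, 0.1, -0.5]
finger_gap: -0.2
grip_force: 0.0
```

>>> step_arm:
  rows:
    - [[0, 0, 3], 0]
    - [[0, 0, 5], 0]
    - [[0, 0, 5], 0]

```text
time: 12.45
tool_pos: [554.3, 202.4, 179.7]
tcp_rot: [-180.0, -0.0, 0.0]
ft_force: [-0.5, 0.5, 4.6]
finger_gap: 0.1
grip_force: 2.1
```

>>> step_arm:
  rows:
    - [[0, 0, 3], 0]
    - [[0, 0, 6], 0]
    - [[0, 0, 9], 0]
    - [[0, 0, 10], 0]
    - [[0, 0, 10], 0]

```text
time: 12.95
tool_pos: [554.3, 202.5, 170.2]
tcp_rot: [-180.0, -0.1, 0.0]
ft_force: [-2.5, -0.4, 7.3]
finger_gap: 0.1
grip_force: 3.8
```

>>> step_arm:
  rows:
    - [[0, 0, 1], 0]
    - [[0, 0, 1], 0]

```text
time: 13.15
tool_pos: [554.4, 202.4, 169.4]
tcp_rot: [-180.0, -0.1, 0.0]
ft_force: [-2.4, -0.9, 8.4]
finger_gap: 0.0
grip_force: 3.9
```

>>> step_arm:
  rows:
    - [[0, 0, 1], 0]
    - [[0, 0, 1], 0]

```text
time: 13.35
tool_pos: [554.3, 202.5, 168.4]
tcp_rot: [-180.0, -0.1, 0.0]
ft_force: [-2.4, -0.7, 8.5]
finger_gap: 0.1
grip_force: 4.1
```

>>> step_arm:
  rows:
    - [[0, 0, 1], 0]
    - [[0, 0, 1], 0]

```text
time: 13.55
tool_pos: [554.4, 202.5, 167.5]
tcp_rot: [-180.0, -0.1, 0.0]
ft_force: [-2.8, -0.4, 9.2]
finger_gap: -0.4
grip_force: 4.2
```

>>> step_arm:
  rows:
    - [[0, 0, 0.8], 0]
    - [[0, 0, 0.8], 0]

```text
time: 13.75
tool_pos: [554.3, 202.5, 166.8]
tcp_rot: [-180.0, -0.1, 0.0]
ft_force: [-3.3, -1.2, 8.4]
finger_gap: -0.2
grip_force: 4.4
```

>>> step_arm:
  rows:
    - [[0, 0, 0.8], 0]
    - [[0, 0, 0.8], 0]

```text
time: 13.95
tool_pos: [554.4, 202.5, 166.6]
tcp_rot: [-180.0, -0.1, 0.0]
ft_force: [-4.1, -1.5, 11.0]
finger_gap: 0.3
grip_force: 5.7
```

>>> step_arm:
  rows:
    - [[0, 0, 0.6], 0]
    - [[0, 0, 0.6], 0]

```text
time: 14.15
tool_pos: [554.4, 202.5, 166.5]
tcp_rot: [-180.0, -0.1, 0.0]
ft_force: [-6.1, -2.5, 15.0]
finger_gap: -0.1
grip_force: 7.3
```

At the stop: 15 N with no further travel. I hold briefly, then release and rise clear.

>>> step_arm:
  rows:
    - [[0, 0, 0], 0]
    - [[0, 0, 0], 0]
    - [[0, 0, -5], 0]
    - [[0, 0, -10], 0]
    - [[0, 0, -20], 0]
    - [[0, 0, -50], 0]
    - [[0, 0, -90], 0]
    - [[0, 0, -90], 0]
    - [[0, 0, -90], 0]
    - [[0, 0, -90], 0]
    - [[0, 0, -90], 0]

```text
time: 15.25
tool_pos: [553.2, 202.1, 252.3]
tcp_rot: [180.0, 0.2, 0.0]
ft_force: [0.5, -0.5, 0.4]
finger_gap: 0.2
grip_force: 0.0
```

```bash
python3 - <<'E'
from bench import r
s=r.sense();print(s['tool_pos'],s['ft_force']);print(r.hand_in())
E
```

```text
[553.15186781 202.14622994 252.34228887] [ 0.52277768 -0.53828855  0.41158424]
the job is handed in; nothing more can be done
None
```

I shut the lid, turned the latch to its stop across it, then pressed the pump cap to its stop (about 15 N at the wrist) and released it. I handed the job in with the arm clear; no verdict came back, and I took no picture of the cap after release.

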